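# Raise the bridge resistance by four clicks, then tap the key

## Task

Step the orange-tabbed dial up by exactly four clicks, clockwise seen from above, from wherever it now stands, by pushing its tab sideways gently with the fingertips and without gripping it; do not let it run past the fourth click. Then press the red key button fully down with a fingertip and let it come back up. Leave the blue-tabbed dial, and all the loose things on the bench, as they are.

Things in the scene. Friction and masses are not known exactly. Their poses are not given: they have to be found in the camera images.
- decade_orange: cream resistance box with dark lid, 130 (x) x 120 (y) x 50 mm high, fixed, any yaw within 0.35; origin under its centre. On the lid: the orange-tabbed dial, axis at x -10 mm; ten white dots round it at 46.5 mm radius (one per stop, the tab points at one); two binding posts, 14 mm in diameter, 15 mm tall, at x 53, y +-42 mm
- orange_dial (a joint): angle of the orange-tabbed dial, rad, growing clockwise seen from above: ten click stops pi/6 (30 degrees) apart, 0 to 9 x pi/6, hard ends just beyond. It rests only in stops: pushed past halfway to the next it snaps there by itself. Needs up to 0.16 N m (5 N at the tab). At 0 the tab points along +135 degrees from the box's x axis
- orange_dial_axis (a point): on the orange-tabbed dial's vertical axis, 84 mm above the bench, level with its tab's top. The dial: black disc of 40 mm radius, upper face 57 mm above the bench; hub of 11 mm radius, top 84 mm above the bench; and the tab
- orange_dial_tab (a point): top of the orange tab, 32 mm from the dial's axis, 84 mm above the bench. The tab, which turns with the dial, is an upright radial fin with a white line on top, 10 mm thick, from the hub out to 38 mm from the axis, from the disc (57 mm) up to 84 mm above the bench
- decade_blue: a second box and dial of the same sizes, with a blue tab; origin under the box's centre; fixed; not to be operated
- blue_dial (a joint): angle of the blue-tabbed dial, rad, growing clockwise seen from above: ten click stops pi/6 (30 degrees) apart, 0 to 9 x pi/6, hard ends just beyond. It rests only in stops: pushed past halfway to the next it snaps there by itself
- blue_dial_tab (a point): top of the blue tab, 32 mm from its dial's axis, 84 mm above the bench; turns with that dial
- key (a joint): travel of the red key button, m: 0 up, 0.006 fully down; sprung, about 5 N holds it fully down
- key_top (a point): centre of the top of the round red key button (32 mm in diameter) as it moves with the button; press straight down. It stands in a grey housing on a fixed cream box 100 x 90 x 40 mm
- contact_cleaner: loose white bottle with red cap, 48 mm in diameter, 110 mm tall; origin under its centre
- slotted_mass: loose brass weight with a stem, 48 mm in diameter, 54 mm tall; origin under its centre
- bar_magnet: loose red and blue bar, 100 x 16 x 12 mm; origin under its centre
- screwdriver: loose screwdriver with a red handle, lying flat roughly along y, about 26 mm high; origin under its middle
- shorting_plug: loose yellow plug standing upright, 20 mm in diameter, 32 mm tall; origin under its centre
- multimeter: loose yellow meter lying flat, 130 x 75 x 40 mm; origin under its centre
- glass_block: loose green glass block, 65 x 35 x 20 mm; origin under its centre

How it is judged:
By the outcome, as a careful person would: the job done as asked, in the order asked, and still so for the second after the job is handed in, with the robot touching nothing.
It also fails if it takes over 56 s, if anything falls off the work surface, if the arm or the gripper's body presses on something with over 40 N, if the wrist force passes 120 N, or if a joint passes its speed limit or range.

## Robot

A 7-joint arm with a two-finger parallel gripper is mounted at the origin on the work surface. World frame = base frame: x ahead of the robot, y to its left, z up, the work surface at z = 0. Lengths are in m, angles in rad, forces in N, time in s.
With the tool pointing down it reaches from about 0.425 to 0.825 m from the base axis. Payload 3.6 kg.
Tool frame: the origin (TCP) lies where the fingers leave the gripper's body, on its centre line; the fingertips stand 73 mm ahead of it and the grasp point (between the pads) lies 54 mm ahead of it; x points along the fingers, y is the direction in which the jaws open and shut, and the axes are right-handed (so a half turn about x gives the same grasp; the last joint's range is limited). The gripper opens to 85 mm and grips with 20 to 120 N. Pads are 22 mm wide; open, the fingers measure 114 mm over their backs; the gripper's body (76 mm by 85 mm) begins 54 mm behind the grasp point. The pads swing forward as they close: fully open they stand 13 mm farther back than shut.
Start: joints at [1.321, 0.615, -0.013, 1.423, 0.008, 1.103, -0.04], TCP at [0.144, -0.634, 0.304] pointing down, gripper open.
Joint ranges: [-3.12, 3.12], [-0.3, 2.06], [-1.34, 1.32], [0.26, 2.42], [-1.36, 4.5], [0.01, 1.98], [-2.84, 2.84]. Speed limits (rad/s): [2.79, 2.79, 3.14, 3.14, 3.14, 3.14, 3.14].

## Interface

Orientations are given as a unit quaternion [x, y, z, w].
In Python, from station import arm, snapshot, camera_info, ticket gives the robot as it stands. Calls block until the motion is done:
- arm.movep(position, orientation): joint-space move of the TCP to a pose.
- arm.line_to(position, velocity=0.15, ori=None): straight line of the TCP; ori=None keeps the orientation; velocity is the mean speed in m/s.
- arm.move_j(angles): joint-space move.
- arm.move_gripper(opening, effort=None): opening from 0.0 (shut) to 1.0 (fully open); effort is the grip in N (None keeps the last); returns when the fingers have stopped.
- arm.pause(seconds).
- arm.ik(position, orientation): joint angles nearest the present ones, or None.
- snapshot(name): name is "side" or "top" or "wrist"; returns the picture (420x560x3 uint8, blue, green, red); there is no depth.
- camera_info(name): a dict with "fx", "fy", "cx", "cy" (pixels), "R" (3x3) and "t" (3): a world point X has camera coordinates R X + t; the wrist camera has in their place "T_tool_cam" (4x4, takes a point from camera to tool coordinates, whose origin is the TCP and whose axes are the tool frame's). Camera axes: x right, y down, z forward; pixel columns grow to the right and rows downward; lengths in m; the calibration is good to about 2 mm. A picture is of the moment at which its call begins: read the wrist's pose just before it. camera_info takes no time and is no camera call.
A pose or a line that the arm cannot do raises arm.MotionError and nothing moves.
- ticket.finish_job(): hands the job in, once; it reports no verdict.
Readings, each from a call of its own:
- arm.read_time(): time.
- arm.read_joint_positions(): joint angles.
- arm.read_dq(): joint speeds.
- arm.read_effort(): joint torques, N m.
- arm.read_tool_pos(): TCP position.
- arm.read_eef_rot(): TCP orientation.
- arm.read_ft_force(): force on the tool from outside, world axes, zero at the start.
- arm.read_wrist_torque(): the same for the moment, N m.
- arm.read_opening(): opening from 0.0 (shut) to 1.0 (fully open).
Only numpy, scipy, OpenCV 4.12 (cv2) and the standard library are available. Lean on these libraries where they do the work, as an engineer would, in place of code of your own. Each camera call takes 0.05 s, during which the arm holds its last target.

## Working session

There is one attempt and no reset: what is moved stays moved. The work goes in short steps, each a Python script; the robot and the scene stay as the last script left them, time stands still between calls to the robot, and variables do not carry over. Pictures are saved under pics/ and viewed, and the job is handed in when it is done.

```bash
mkdir -p pics; ls; python3 - <<'E'
from station import arm, snapshot, camera_info, ticket
import cv2
for n in ("top","side","wrist"):
    cv2.imwrite(f"pics/{n}0.png",snapshot(n))
    c=camera_info(n); print(n,{k:(v.tolist() if hasattr(v,'tolist') else v) for k,v in c.items()})
print(arm.read_time(),arm.read_tool_pos(),arm.read_eef_rot(),arm.read_ft_force())
E
```

```text
pics
top {'fx': 458.519860987244, 'fy': 458.519860987244, 'cx': 282.70733283780663, 'cy': 213.52186645496295, 'R': [[0.007551555348526406, -0.9998496446666163, 0.015609678787844694], [-0.9921794045423953, -0.009436740164506015, -0.12446275401486968], [0.12459134485876817, -0.014547714429048505, -0.9921014871429105]], 't': [0.0024914796844491133, 0.5838082517716282, 0.9936179145669056]}
side {'fx': 449.2558781604691, 'fy': 449.2558781604691, 'cx': 282.2633324086177, 'cy': 199.97579191829422, 'R': [[0.9018892679590139, -0.4316155291065939, 0.01742938250165987], [-0.22383193506560636, -0.5014597205682416, -0.8357256807663669], [0.36945231517090316, 0.7498307700285818, -0.5488704793785175]], 't': [-0.496717315601998, 0.19081864072660062, 0.6456452187973426]}
wrist {'fx': 366.3586440854275, 'fy': 366.3586440854275, 'cx': 287.4130505952463, 'cy': 210.12266715368378, 'T_tool_cam': [[-0.00021458505040078694, -0.27829507064173736, 0.96049560520065, -0.0710114796296954], [0.9999989638220201, -0.0014269685775844692, -0.00019004094559276657, -0.0004887568336177095], [0.0014234845059079564, 0.96049456917631, 0.278295088484638, -0.07025045208968547], [0.0, 0.0, 0.0, 1.0]]}
0.15 [ 0.1441488  -0.63336615  0.30299587] [-0.70258864 -0.0796624   0.70277806 -0.07826944] [-0.41180917  0.47949602 -0.75870238]
```

View pics/top0.png

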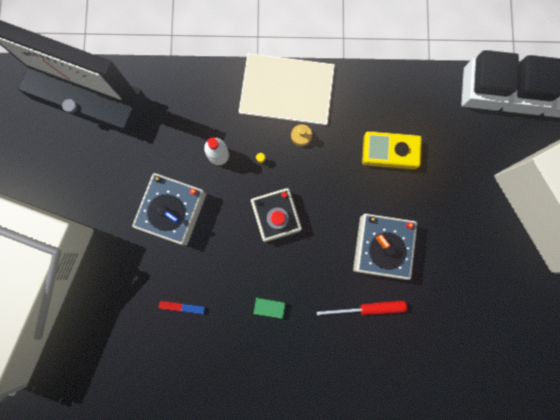

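View pics/side0.png

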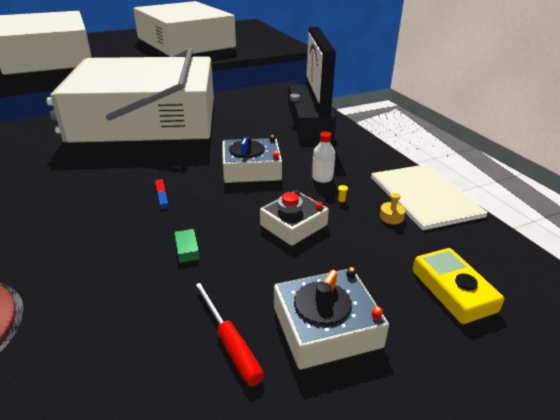

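The top view shows the orange dial at about (387,249), the key at (277,218) and the blue dial at (167,213). I'll zoom in for detail.

```bash
python3 - <<'E'
import cv2,numpy as np
a=cv2.imread("pics/top0.png");b=cv2.imread("pics/side0.png")
p=cv2.resize(a[205:290,345:430],(510,510),interpolation=cv2.INTER_CUBIC)
cv2.imwrite("pics/z1.png",np.clip(p*1.6,0,255).astype(np.uint8))
p=cv2.resize(b[260:365,265:395],(780,630)[:2] if 0 else (743,600),interpolation=cv2.INTER_CUBIC)
cv2.imwrite("pics/z2.png",np.clip(p*1.3,0,255).astype(np.uint8))
E
```

```text
(no output)
```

View pics/z1.png

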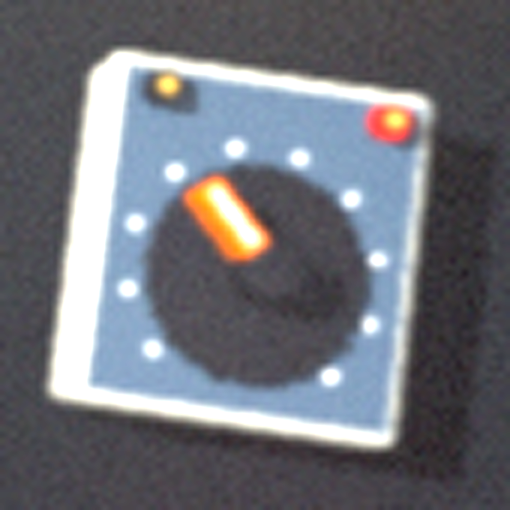

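View pics/z2.png

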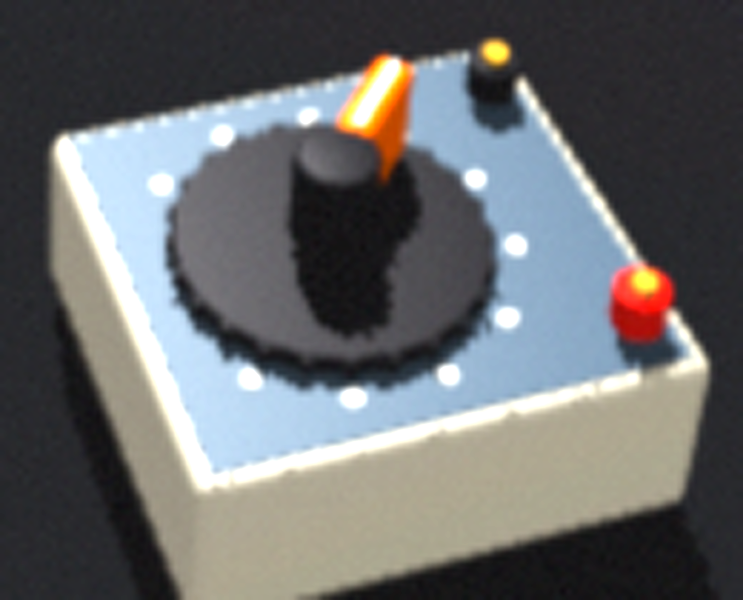

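```bash
cat > h.py <<'E'
import numpy as np, cv2
from scipy.optimize import least_squares
from scipy.spatial.transform import Rotation as Rn
from station import arm, snapshot, camera_info, ticket
def proj(n,X):
    c=camera_info(n);P=np.atleast_2d(X)@np.array(c["R"]).T+np.array(c["t"])
    return np.c_[c["fx"]*P[:,0]/P[:,2]+c["cx"],c["fy"]*P[:,1]/P[:,2]+c["cy"]]
def back(n,uv,z):
    c=camera_info(n);R=np.array(c["R"]);t=np.array(c["t"]);C=-R.T@t
    d=R.T@np.array([(uv[0]-c["cx"])/c["fx"],(uv[1]-c["cy"])/c["fy"],1]);return C+d*(z-C[2])/d[2]
E
python3 - <<'E'
from h import *
d=np.array([(152,349),(128,289),(136,223),(175,172),(235,149),(300,158),(352,199),(378,260),(371,325),(331,377)],float)/6+[345,205]-.42
d2=np.array([(162,184),(222,134),(308,116),(476,180),(515,245),(508,317),(449,375),(353,398),(250,379)],float)*[130/743,105/600]+[265,260]-.42
idx2=None
ang=lambda k,y:y+np.deg2rad(135-30*k)
def pts(p,ks): 
    a=np.array([ang(k,p[2]) for k in ks]); return np.c_[p[0]+.0465*np.cos(a),p[1]+.0465*np.sin(a),np.full(len(a),.050)]
x0=back("top",d.mean(0),.05)
f=lambda p:(proj("top",pts(p,range(10)))-d).ravel()
r=least_squares(f,[x0[0],x0[1],0]);print(r.x,np.abs(r.fun).max())
p=r.x
print("side pred dots",proj("side",pts(p,range(10))).round(1).tolist()); print("side obs",d2.round(1).tolist())
for k in range(10):
    a=ang(k,p[2]); q=lambda rad:[p[0]+rad*np.cos(a),p[1]+rad*np.sin(a),.084]
    T=proj("top",[q(.011),q(.038)]); S=proj("side",[q(.011),q(.038)])
    print(k,((T-[345,205]+.42)*6).round().tolist(),((S-[265,260]+.42)*[743/130,600/105]).round().tolist())
# key
print(back("top",(277.5,218),.06))
for n,uv in (("slot",(302,135)),("meter",(392,150)),("plug",(261,158)),("bottle",(215,150)),("sd handle",(385,308)),("glass",(269,308)),("blue",(167,213)),("keybox",(276,215))):
    print(n,back("top",uv,.04).round(3))
E
```

```text
[ 0.50270878 -0.22206083 -0.14225245] 0.17132845476658076
side pred dots [[290.6, 292.9], [301.3, 284.4], [316.4, 281.2], [332.3, 283.9], [345.4, 291.9], [352.4, 303.6], [350.8, 316.2], [340.4, 326.1], [323.8, 330.1], [306.0, 326.8]]
side obs [[292.9, 291.8], [303.4, 283.0], [318.5, 279.9], [347.9, 291.1], [354.7, 302.5], [353.5, 315.1], [343.1, 325.2], [326.3, 329.2], [308.3, 325.9]]
0 [[252.0, 288.0], [192.0, 334.0]] [[283.0, 140.0], [183.0, 103.0]]
1 [[245.0, 273.0], [170.0, 282.0]] [[298.0, 128.0], [235.0, 63.0]]
2 [[247.0, 257.0], [177.0, 227.0]] [[320.0, 123.0], [308.0, 48.0]]
3 [[257.0, 245.0], [210.0, 184.0]] [[343.0, 127.0], [385.0, 61.0]]
4 [[272.0, 239.0], [261.0, 164.0]] [[361.0, 138.0], [448.0, 98.0]]
5 [[287.0, 241.0], [316.0, 172.0]] [[370.0, 154.0], [482.0, 152.0]]
6 [[300.0, 251.0], [360.0, 206.0]] [[367.0, 171.0], [473.0, 210.0]]
7 [[307.0, 266.0], [381.0, 258.0]] [[353.0, 183.0], [423.0, 255.0]]
8 [[305.0, 282.0], [375.0, 313.0]] [[330.0, 188.0], [344.0, 273.0]]
9 [[295.0, 295.0], [342.0, 356.0]] [[307.0, 184.0], [259.0, 258.0]]
[0.57080914 0.01915427 0.06      ]
slot [ 0.765 -0.035  0.04 ]
meter [ 0.732 -0.241  0.04 ]
plug [0.71  0.058 0.04 ]
bottle [0.727 0.163 0.04 ]
sd handle [ 0.377 -0.218  0.04 ]
glass [0.375 0.036 0.04 ]
blue [0.582 0.266 0.04 ]
keybox [0.58  0.023 0.04 ]
```

```bash
cat >> h.py <<'E'
def ori(th):
    c,s=np.cos(th),np.sin(th)
    return Rn.from_matrix(np.array([[0,c,s],[0,s,-c],[-1,0,0]])).as_quat()
YAW=-0.1423; AX=np.array([.5027,-.2221])
def tabang(k): return YAW+np.deg2rad(135-30*k)
E
python3 - <<'E'
from h import *
print(Rn.from_quat(arm.read_eef_rot()).as_matrix().round(2).tolist())
for off in (-90,90,0,180):
  for k in (2,3,5,7):
    a=tabang(k); t=np.array([-np.sin(a),np.cos(a)])
    p=AX+.03*np.array([np.cos(a),np.sin(a)])+t*.02
    q=arm.ik([*p,.14],ori(a+np.deg2rad(off))); print(off,k,None if q is None else np.round(q,2).tolist())
for th in (0,90,-90,180): print(th,arm.ik([.571,.019,.14],ori(np.deg2rad(th))))
E
```

```text
[[-0.0, 0.22, -0.98], [0.0, -0.98, -0.22], [-1.0, -0.0, 0.0]]
-90 2 [0.49, 0.67, -0.26, 1.93, 0.3, 0.58, -0.37]
-90 3 [0.41, 0.68, -0.16, 1.88, 0.18, 0.59, -0.78]
-90 5 [0.29, 0.71, 0.09, 1.8, -0.1, 0.64, -1.54]
-90 7 [0.17, 0.74, 0.38, 1.8, -0.41, 0.68, -2.24]
90 2 [0.01, 0.71, 0.49, 1.95, -0.56, 0.62, -2.69]
90 3 [0.95, 0.98, -1.15, 1.87, 1.05, 1.06, 1.56]
90 5 [0.7, 0.78, -0.59, 1.78, 0.61, 0.76, 0.96]
90 7 [0.63, 0.74, -0.36, 1.78, 0.38, 0.69, 0.18]
0 2 [0.69, 0.73, -0.58, 1.93, 0.62, 0.68, 0.89]
0 3 [0.62, 0.72, -0.49, 1.88, 0.52, 0.67, 0.46]
0 5 [0.51, 0.72, -0.26, 1.79, 0.28, 0.66, -0.32]
0 7 [0.42, 0.71, -0.02, 1.79, 0.02, 0.64, -1.07]
180 2 [0.26, 0.66, 0.09, 1.94, -0.11, 0.55, -1.55]
180 3 [0.16, 0.69, 0.24, 1.89, -0.27, 0.59, -1.93]
180 5 [0.03, 0.77, 0.51, 1.81, -0.55, 0.71, -2.7]
180 7 [0.81, 0.81, -0.68, 1.78, 0.68, 0.81, 1.48]
0 [ 0.14972317  0.7253155  -0.35378848  1.81377558  0.3792974   0.66964393
 -0.42281233]
90 [ 0.35919437  0.80925036 -0.71720718  1.8070207   0.7192504   0.80680413
  0.84353237]
-90 [-0.06168404  0.70041668 -0.01556449  1.82082773  0.01725413  0.62047835
 -1.6584194 ]
180 [-0.31712641  0.73435757  0.39639484  1.82926474 -0.4330655   0.66431684
 -2.80839345]
```

```bash
python3 - <<'E'
from h import *
arm.move_gripper(0.0,20)
a=tabang(2.2)
arm.movep([*AX,.26],ori(a-np.pi/2))
arm.pause(.3)
p=arm.read_tool_pos();q=arm.read_eef_rot();print(p,q,arm.read_opening(),arm.read_ft_force(),arm.read_time())
cv2.imwrite("pics/w1.png",snapshot("wrist"))
np.savez("w1.npz",p=p,q=q)
E
```

```text
[ 0.50255135 -0.22257716  0.25998874] [-0.60988655 -0.3577561   0.60993654 -0.35780776] 0.00432408678769496 [-0.11365778  0.42443531  0.20491475] 3.1917
```

View pics/w1.png

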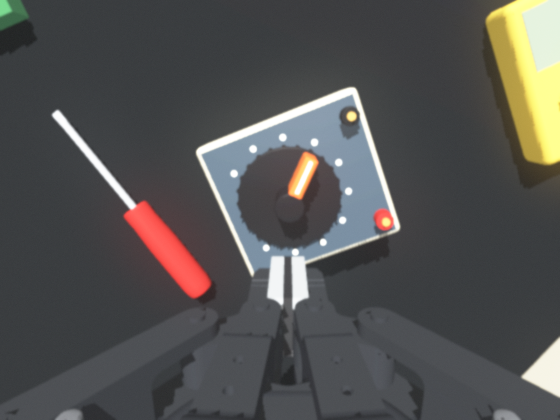

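```bash
cat >> h.py <<'E'
def wproj(X,p,q):
    c=camera_info("wrist");T=np.linalg.inv(np.array(c["T_tool_cam"]))
    Y=Rn.from_quat(q).inv().apply(np.atleast_2d(X)-p); P=Y@T[:3,:3].T+T[:3,3]
    return np.c_[c["fx"]*P[:,0]/P[:,2]+c["cx"],c["fy"]*P[:,1]/P[:,2]+c["cy"]]
E
python3 - <<'E'
from h import *
z=np.load("w1.npz");p,q=z["p"],z["q"]
d=np.array([(234,174),(253,149),(283,137),(315,142),(339,162),(348,191),(343,220),(323,242),(295,252),(266,248)],float)
def pts(P):
    a=np.array([P[2]+np.deg2rad(135-30*k) for k in range(10)]); return np.c_[P[0]+.0465*np.cos(a),P[1]+.0465*np.sin(a),np.full(10,.050)]
for s in range(10):
    r=least_squares(lambda P:(wproj(pts(P),p,q)-np.roll(d,s,0)).ravel(),[AX[0],AX[1],YAW])
    if abs(r.x[2]-YAW)<.2: print(s,r.x,np.abs(r.fun).max())
for X in [(.073,0,0),(.073,-.0145,0),(.073,.0145,0),(.073,0,.011),(.073,0,-.011),(.060,0,-.011),(.086,0,0)]:
    print(X,wproj(p+Rn.from_quat(q).apply(X),p,q).round(1))
im=cv2.imread("pics/w1.png")
cv2.imwrite("pics/w1z.png",np.clip(cv2.resize(im[230:330,220:360],(770,550),interpolation=cv2.INTER_CUBIC)*2.0,0,255).astype(np.uint8))
E
```

```text
0 [ 0.50334806 -0.22302727 -0.14249884] 0.7728613016441841
(0.073, 0, 0) [[289.1 274.7]]
(0.073, -0.0145, 0) [[255.5 274.7]]
(0.073, 0.0145, 0) [[322.7 274.7]]
(0.073, 0, 0.011) [[289.1 297.5]]
(0.073, 0, -0.011) [[289.1 251. ]]
(0.06, 0, -0.011) [[289.2 263.9]]
(0.086, 0, 0) [[289.  262.2]]
```

View pics/w1z.png

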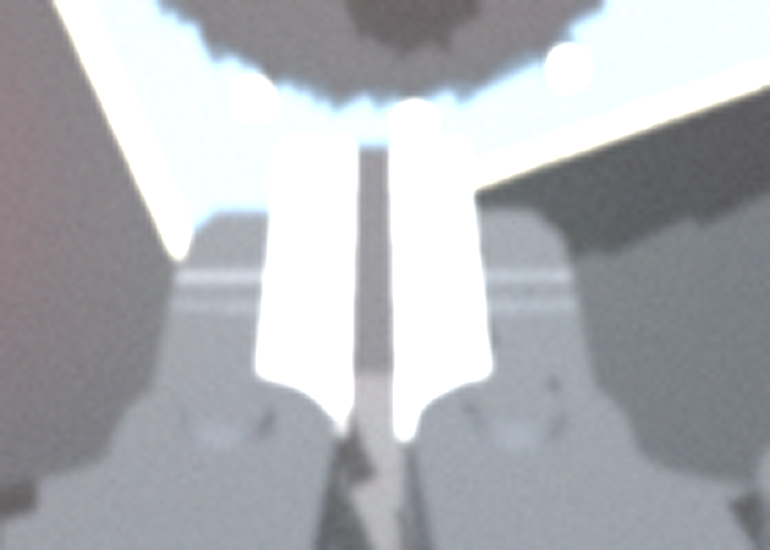

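```bash
cat >> h.py <<'E'
AX=np.array([.5032,-.2228]); R0=.028; ZT=.139
def pose(k,g,z=ZT):
    a=tabang(k); e=np.array([np.cos(a),np.sin(a)]); t=np.array([-e[1],e[0]])
    return [*(AX+R0*e+g*t),z], ori(a-np.pi/2), t
def ft(t): 
    f=np.array(arm.read_ft_force()); return f
E
python3 - <<'E'
from h import *
P,Q,t=pose(3,.032,.20); arm.movep(P,Q)
P,Q,t=pose(3,.032); arm.line_to(P,.08,Q); arm.pause(.2)
f0=np.array(arm.read_ft_force()); print(f0,arm.read_tool_pos()-P,arm.read_time())
for g in np.arange(.030,.010,-.001):
    P,Q,t=pose(3,g); arm.line_to(P,.02,Q); f=np.array(arm.read_ft_force())-f0
    print(round(g,4),round(f[:2]@t,2),f.round(2))
    if f[:2]@t>2: break
print(arm.read_time())
cv2.imwrite("pics/s2.png",snapshot("side"));cv2.imwrite("pics/t2.png",snapshot("top"))
E
```

```text
[ 0.71584183 -0.70430116  0.45009935] [ 2.76433776e-04 -6.87792520e-05  5.19904890e-04] 4.8667
0.03 0.85 [-0.9   0.39 -0.45]
0.029 1.63 [-1.18  1.15 -0.36]
0.028 1.01 [-0.39  0.97 -0.31]
0.027 0.75 [-0.8   0.34 -0.02]
0.026 1.47 [-0.84  1.21 -0.9 ]
0.025 1.2 [-0.41  1.2  -0.33]
0.024 0.92 [-0.57  0.72 -0.15]
0.023 1.07 [-1.39  0.3  -0.76]
0.022 0.84 [-0.28  0.83 -1.2 ]
0.021 0.59 [-0.21  0.58 -0.6 ]
0.02 1.54 [-0.75  1.35 -0.11]
0.019 0.33 [-0.7  -0.12 -0.45]
0.018 1.91 [-0.81  1.78  0.01]
0.017 2.42 [-1.45  1.93 -0.15]
8.3667
```

```bash
python3 - <<'E'
from h import *
a=cv2.imread("pics/t2.png")[190:300,330:440];b=cv2.imread("pics/s2.png")[230:370,250:400]
o=np.hstack([cv2.resize(x,(400,400),interpolation=cv2.INTER_CUBIC) for x in (a,b)])
cv2.imwrite("pics/c2.png",np.clip(o*1.5,0,255).astype(np.uint8))
E
```

```text
(no output)
```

View pics/c2.png

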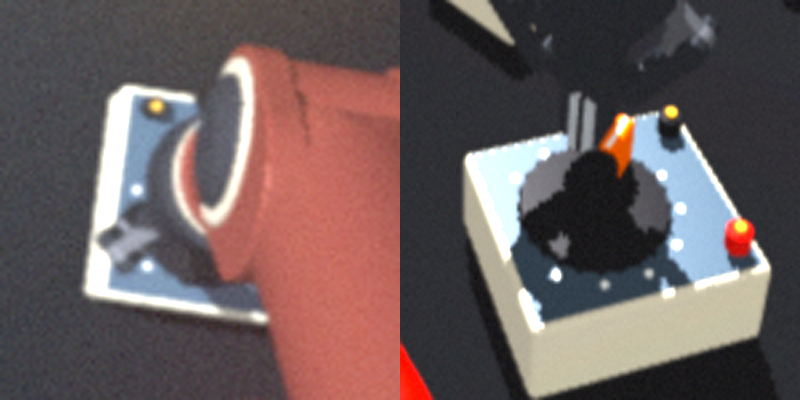

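The side view shows the fingers on the counter-clockwise side of the tab, just about touching it. I'll push through the first click slowly, reading forces.

```bash
python3 - <<'E'
from h import *
f0=np.array([0.2,0,0])
for k in np.arange(3.0,3.81,.1):
    P,Q,t=pose(k,.015); arm.line_to(P,.03,Q); f=np.array(arm.read_ft_force())
    print(round(k,2),round(f[:2]@t,2),f.round(2))
print(arm.read_time())
b=snapshot("side")
cv2.imwrite("pics/s3.png",cv2.resize(b[230:370,250:400],(600,560),interpolation=cv2.INTER_CUBIC))
E
```

```text
3.0 4.79 [-1.84  4.61  1.14]
3.1 5.91 [-2.49  5.45  3.91]
3.2 6.94 [-3.57  5.95  2.21]
3.3 2.05 [-0.76  1.92  0.01]
3.4 -0.46 [-0.27 -0.63 -0.47]
3.5 -0.33 [ 0.89  0.   -0.43]
3.6 0.11 [ 0.28  0.21 -0.46]
3.7 0.26 [-0.56  0.11  0.44]
3.8 2.44 [-0.63  2.36  0.99]
10.7167
```

View pics/s3.png

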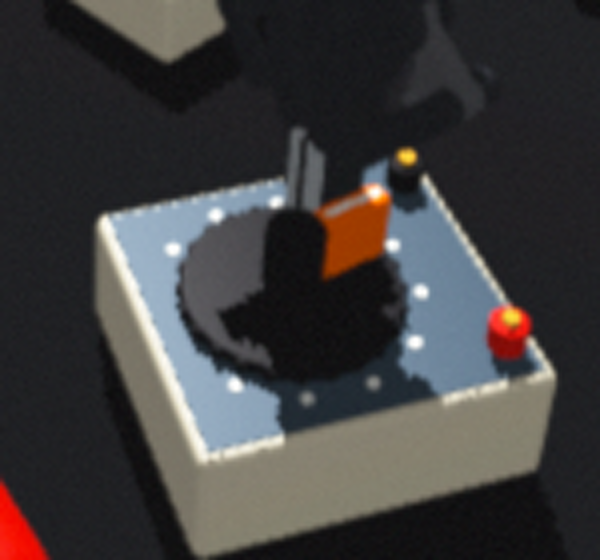

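One snap at command 3.3, and contact again at 3.8, so it rests at stop 4. Next I'll take two more clicks, stopping after each snap.

```bash
cat > adv.py <<'E'
from h import *
import sys
k,kmax,n=float(sys.argv[1]),float(sys.argv[2]),int(sys.argv[3])
pk=0;cnt=0
while k<kmax-1e-6:
    k+=.05
    P,Q,t=pose(k,.015); arm.line_to(P,.03,Q); f=np.array(arm.read_ft_force());ff=f[:2]@t
    print(round(k,2),round(ff,1),end=' | ')
    pk=max(pk,ff)
    if pk>4.5 and ff<1.0:
        cnt+=1;pk=0;print("SNAP")
        if cnt==n: break
print(k,arm.read_time())
b=snapshot("side")
cv2.imwrite(sys.argv[4],cv2.resize(b[230:370,250:400],(600,560),interpolation=cv2.INTER_CUBIC))
E
python3 adv.py 3.8 5.55 2 pics/s4.png
```

```text
3.85 3.3 | 3.9 5.1 | 3.95 4.4 | 4.0 4.9 | 4.05 6.2 | 4.1 6.2 | 4.15 6.2 | 4.2 5.8 | 4.25 -0.3 | SNAP
4.3 -0.6 | 4.35 0.6 | 4.4 0.4 | 4.45 1.0 | 4.5 -0.4 | 4.55 0.2 | 4.6 0.7 | 4.65 -0.0 | 4.7 2.6 | 4.75 2.0 | 4.8 3.9 | 4.85 4.2 | 4.9 5.0 | 4.95 4.9 | 5.0 5.8 | 5.05 6.2 | 5.1 7.2 | 5.15 7.4 | 5.2 7.0 | 5.25 -0.4 | SNAP
5.249999999999995 18.0167
```

View pics/s4.png

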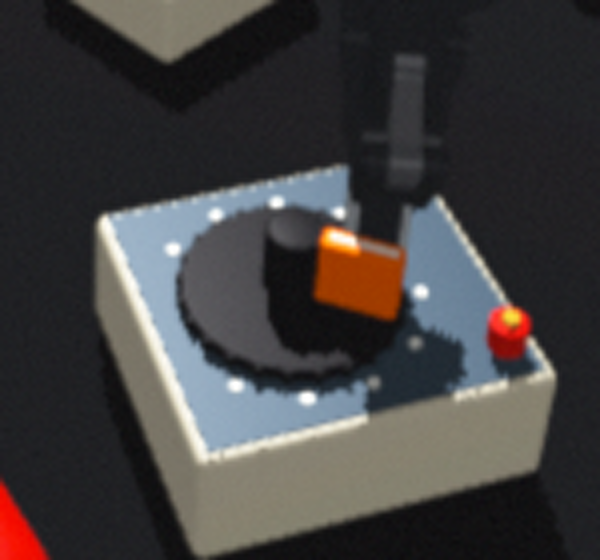

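Three snaps so far; the tab tip slopes down to the right in the side view, matching stop 6. One more click.

```bash
python3 adv.py 5.25 6.4 1 pics/s5.png; python3 - <<'E'
from h import *
k=6.2
P,Q,t=pose(6.2,.024); arm.line_to(P,.06,Q)
P,Q,t=pose(6.2,.026,.25); arm.line_to(P,.15,Q)
# toward key at height
arm.movep([.571,.019,.22],ori(-np.pi/2)); arm.pause(.2)
p=arm.read_tool_pos();q=arm.read_eef_rot();print(p,q,arm.read_ft_force(),arm.read_time())
cv2.imwrite("pics/w6.png",snapshot("wrist"));np.savez("w6.npz",p=p,q=q)
b=snapshot("side");cv2.imwrite("pics/s6.png",cv2.resize(b[250:370,250:400],(750,600),interpolation=cv2.INTER_CUBIC))
cv2.imwrite("pics/t6.png",snapshot("top"))
E
```

```text
5.3 0.2 | 5.35 0.3 | 5.4 0.6 | 5.45 0.4 | 5.5 0.3 | 5.55 0.4 | 5.6 0.3 | 5.65 0.4 | 5.7 2.0 | 5.75 2.5 | 5.8 3.5 | 5.85 5.3 | 5.9 3.9 | 5.95 6.0 | 6.0 5.7 | 6.05 5.7 | 6.1 5.5 | 6.15 4.6 | 6.2 -0.2 | SNAP
6.199999999999997 22.8167
[0.57116896 0.01670811 0.22014837] [ 0.70723262 -0.00189676 -0.70697771 -0.00096929] [-0.70326414 -0.63646907  0.59824878] 25.2583
```

View pics/s6.png

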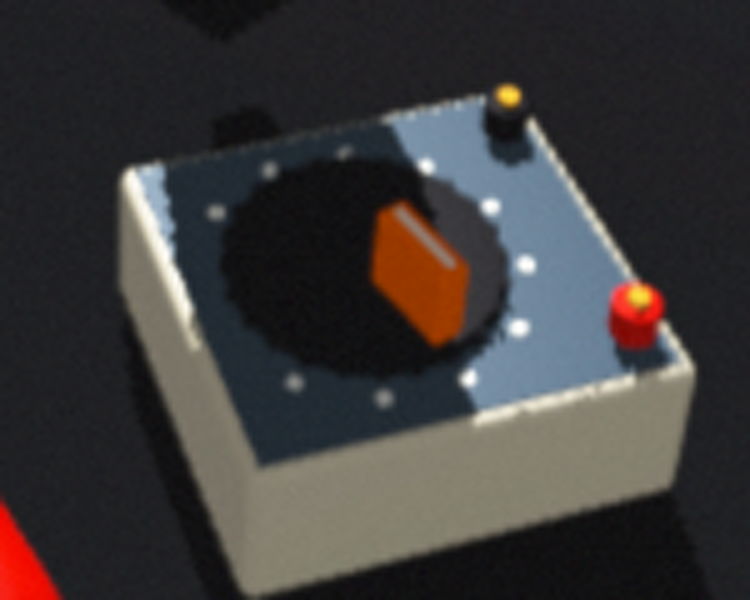

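View pics/w6.png

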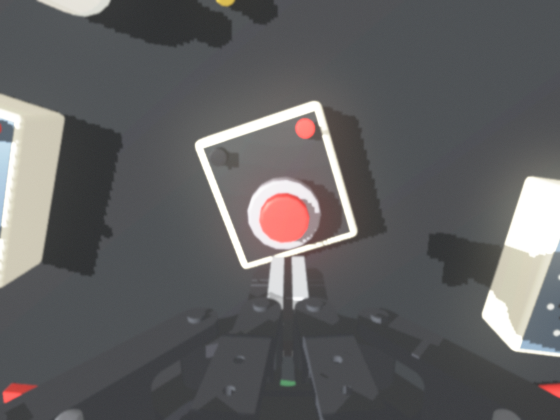

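View pics/t6.png

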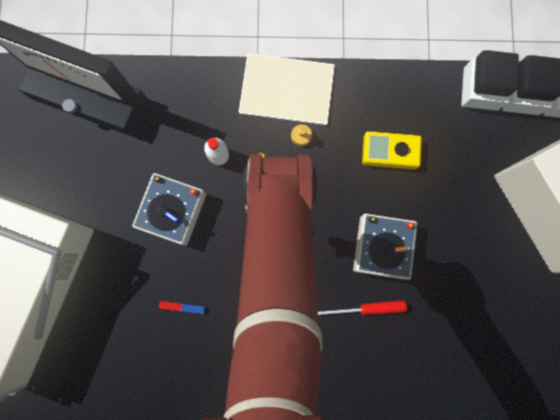

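The dial sits at stop 7: in the top view the tab is at (402,249), against a prediction for stop 7 of about (396–408, 249). The wrist view shows the key top at (285,218). Next I'll locate it in 3D.

```bash
python3 - <<'E'
from h import *
z=np.load("w6.npz");p,q=z["p"],z["q"]
def c(im,roi):
    x0,y0,x1,y1=roi;s=im[y0:y1,x0:x1].astype(int);m=((s[...,2]>110)&(s[...,1]<80)&(s[...,0]<80)).astype(np.uint8)
    n,l,st,ce=cv2.connectedComponentsWithStats(m);i=1+np.argmax(st[1:,4]);return ce[i]+[x0,y0],st[i]
w,sw=c(cv2.imread("pics/w6.png"),(240,170,330,255));t,s1=c(cv2.imread("pics/top0.png"),(260,200,300,235));s,s2=c(cv2.imread("pics/side0.png"),(275,185,310,220))
print(w,sw,t,s1,s,s2)
g=lambda X:np.r_[(wproj(X,p,q)-w).ravel(),(proj("top",X)-t).ravel()*1,(proj("side",X)-s).ravel()]
r=least_squares(g,[.57,.02,.06]);print(r.x,r.fun)
for zz in (.05,.055,.06,.065,.07):
    r=least_squares(lambda v:(wproj([v[0],v[1],zz],p,q)-w).ravel(),[.57,.02]);print(zz,r.x,back("top",t,zz))
E
```

```text
Traceback (most recent call last):
ValueError: attempt to get argmax of an empty sequence
```

```bash
python3 - <<'E'
from h import *
z=np.load("w6.npz");p,q=z["p"],z["q"]
W,T,S=[cv2.imread(f"pics/{n}.png") for n in ("w6","top0","side0")]
print(W[218,285],T[218,277],S[199,290])
def c(im,roi):
    x0,y0,x1,y1=roi;s=im[y0:y1,x0:x1].astype(int);m=((s[...,2]>100)&(s[...,2]>2.0*np.maximum(s[...,1],s[...,0]))).astype(np.uint8)
    n,l,st,ce=cv2.connectedComponentsWithStats(m);i=1+np.argmax(st[1:,4]);return ce[i]+[x0,y0],st[i]
w,sw=c(W,(240,170,330,255));t,s1=c(T,(260,200,300,235));s,s2=c(S,(275,185,310,220))
print(w,sw,t,s1,s,s2)
for wt in ((1,1,1),(1,1,0)):
    g=lambda X:np.r_[(wproj(X,p,q)-w).ravel()*wt[0],(proj("top",X)-t).ravel()*wt[1],(proj("side",X)-s).ravel()*wt[2]]
    r=least_squares(g,[.57,.02,.06]);print(r.x,r.fun.round(1))
for zz in (.05,.06,.07):
    r=least_squares(lambda v:(wproj([v[0],v[1],zz],p,q)-w).ravel(),[.57,.02]);print(zz,r.x,back("top",t,zz))
E
```

```text
[120 128 255] [ 49  53 238] [ 70  79 254]
[294.11672684 219.2322503 ] [ 28  24  41  47 831] [277.3875 217.575 ] [ 11  11  14  14 160] [289.85 198.18] [  7   7  17  14 200]
[0.5714501  0.01326995 0.0708481 ] [-0.9  0.2  2.9 -0.4  0.1  0.2]
[0.57084749 0.01321059 0.06865756] [-0.8  0.   2.9 -0.  -0.   0. ]
0.05 [0.56494851 0.0123221 ] [0.57290956 0.01937874 0.05      ]
0.06 [0.56811409 0.01251172] [0.57174452 0.01940925 0.06      ]
0.07 [0.57127967 0.01270134] [0.57057948 0.01943975 0.07      ]
```

```bash
python3 - <<'E'
from h import *
z=np.load("w6.npz");p,q=z["p"],z["q"]
r=least_squares(lambda v:(wproj([v[0],v[1],.068],p,q)-[285,218]).ravel(),[.57,.02]);print(r.x)
XY=np.array([.571,.0188]);Q=ori(-np.pi/2)
arm.line_to([*XY,.155],.15,Q);arm.pause(.2)
f0=np.array(arm.read_ft_force())[2];print(f0,arm.read_time())
h=.155
while h>.118:
    h-=.001; arm.line_to([*XY,h],.02,Q); f=np.array(arm.read_ft_force())-[0,0,f0]
    print(round(h,4),f.round(1),end='|')
    if f[2]>9: break
arm.pause(.3);print(arm.read_tool_pos(),arm.read_ft_force(),arm.read_time())
b=snapshot("side");cv2.imwrite("pics/s7.png",cv2.resize(b[160:260,240:350],(660,600),interpolation=cv2.INTER_CUBIC))
E
```

```text
[0.57150574 0.01848096]
0.0895867265370387 26.1917
0.154 [0.5 1.1 0.2]|0.153 [ 0.8 -0.2 -0.8]|0.152 [ 0.8  0.1 -0.5]|0.151 [ 0.3 -0.3 -0.7]|0.15 [ 1.4 -0.3  0.7]|0.149 [-0.   0.6 -0. ]|0.148 [-0.2  0.7  0.7]|0.147 [ 0.3 -0.5 -0.9]|0.146 [ 0.3 -0.6  0.5]|0.145 [ 1.1 -0.4 -0.2]|0.144 [-0.5 -0.2  1.5]|0.143 [-0.1  0.3  1.9]|0.142 [-1.1  0.4  3.1]|0.141 [-0.9 -0.4  3.4]|0.14 [-0.5  0.2  5. ]|0.139 [-1.4 -1.   5.2]|0.138 [-2.3 -0.5  8.4]|0.137 [-3.4 -0.1 13.7]|[0.57105843 0.01878681 0.13858236] [-2.99146692 -0.07410932 13.28517744] 30.9917
```

View pics/s7.png

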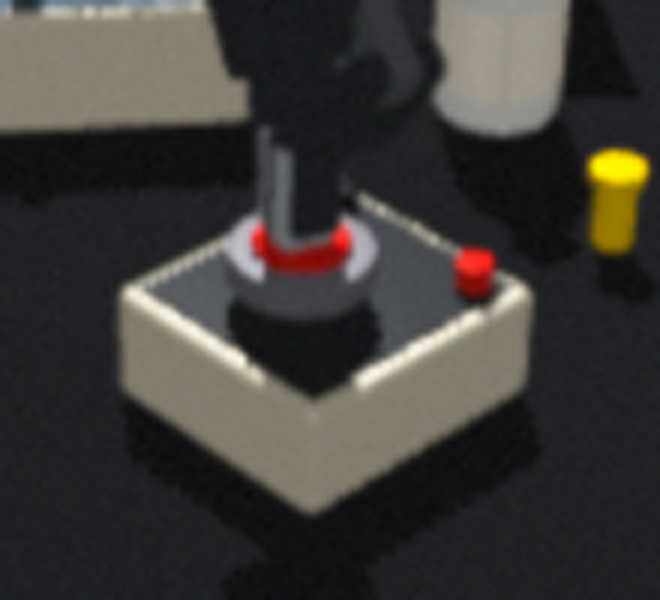

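The force rose along the spring to about 5 N over roughly 6 mm, then climbed steeply to 13 N. That means the key is bottomed out, with the fingertips on the button. I'll release, retreat and check.

```bash
python3 - <<'E'
from h import *
arm.line_to([.571,.0188,.16],.05); arm.line_to([.571,.0188,.25],.15)
arm.movep([.45,-.0,.32],ori(-np.pi/2)) if arm.ik([.45,0,.32],ori(-np.pi/2)) is not None else print("no")
arm.pause(.3)
for n in("top","side"): cv2.imwrite(f"pics/{n}8.png",snapshot(n))
print(arm.read_ft_force(),arm.read_time())
a=cv2.imread("pics/side8.png");b=cv2.imread("pics/top8.png")
for n,x in(("top",b),("side",a)):
    d=cv2.absdiff(x,cv2.imread(f"pics/{n}0.png")).max(2);cv2.imwrite(f"pics/d_{n}8.png",np.hstack([cv2.resize(x,(400,300)),cv2.resize(cv2.cvtColor(d,cv2.COLOR_GRAY2BGR)*2,(400,300))]))
E
```

```text
[ 0.08489811 -0.49713532 -0.65644991] 33.4167
```

View pics/side8.png

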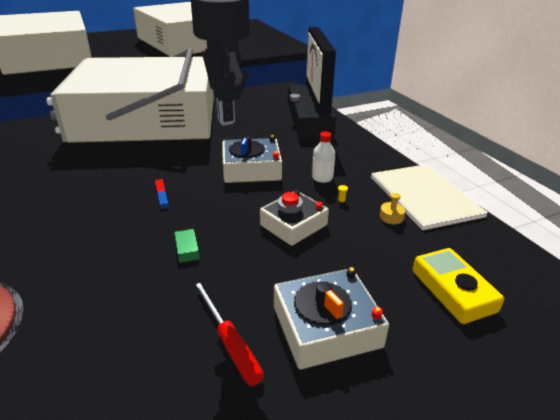

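View pics/d_top8.png

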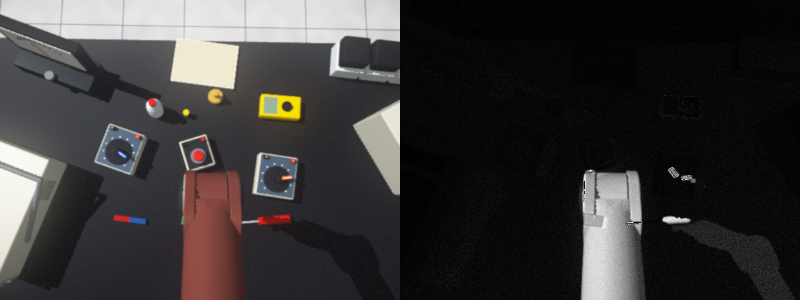

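The difference image lights up at the screwdriver, so I'll check whether it's shadow or actual movement.

```bash
python3 - <<'E'
from h import *
A=cv2.imread("pics/top0.png");B=cv2.imread("pics/top8.png");C=cv2.imread("pics/t6.png");S0=cv2.imread("pics/side0.png");S=cv2.imread("pics/side8.png")
r=lambda x:cv2.resize(x,(400,200),interpolation=cv2.INTER_CUBIC)
cr=lambda x:r(x[285:335,310:410]); cs=lambda x:cv2.resize(x[280:390,185:275],(266,325))
print([np.argwhere((X[295:330,340:415,2].astype(int)>150)&(X[295:330,340:415,1]<70)).mean(0) for X in (A,C,B)])
print([np.argwhere((X[310:395,205:275,2].astype(int)>150)&(X[310:395,205:275,1]<70)).mean(0) for X in (S0,S)])
o=np.vstack([np.hstack([cr(A),cr(B)]),cv2.resize(np.hstack([cs(S0),cs(S),cv2.absdiff(cs(S0),cs(S))*2]),(800,325))])
cv2.imwrite("pics/sd.png",o)
E
```

```text
[array([12.08705357, 43.58705357]), array([12.07606264, 43.57718121]), array([10.95402299, 41.81609195])]
[array([40.22994129, 34.71722114]), array([35.75570033, 35.        ])]
```

View pics/sd.png

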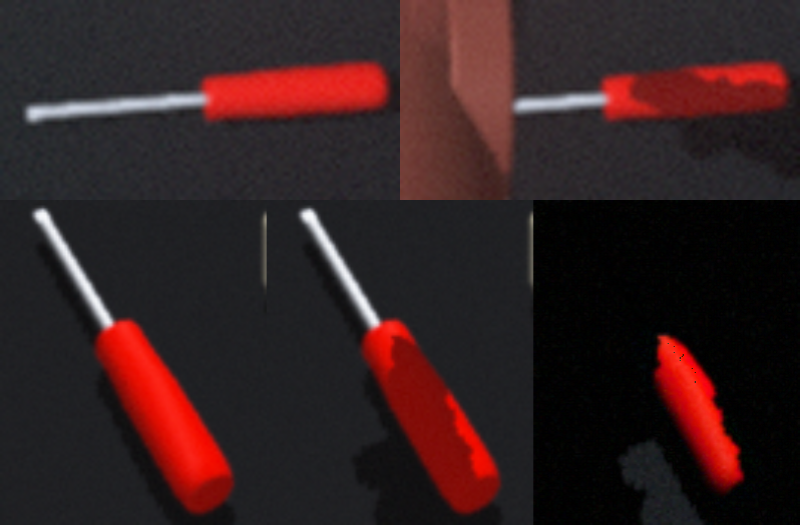

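View pics/d_side8.png

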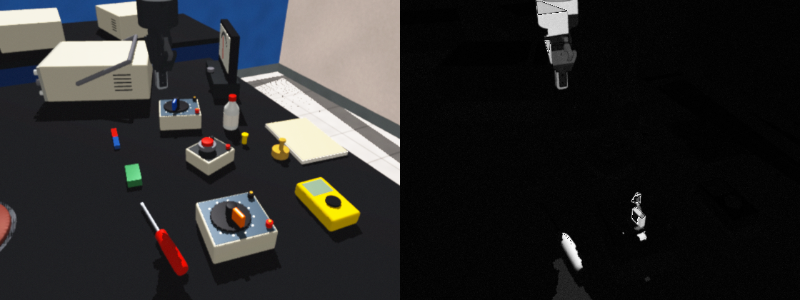

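It is only the arm's shadow: the screwdriver's outline is unchanged. The only real change in the scene is the orange tab, and the key is back up. I'll hand it in.

```bash
python3 -c "
from station import ticket,arm
print(arm.read_time(),arm.read_ft_force());ticket.finish_job()"
```

```text
33.4167 [ 0.08489811 -0.49713532 -0.65644991]
the job is handed in; nothing more can be done
```

I moved the orange dial up exactly four clicks, from stop 3 to stop 7, then pressed the red key fully down and let it come back up. I handed the job in at 33.4 s.

- **Dial:** I pushed the tab sideways with the shut fingertips, using up to about 7 N, and felt four separate snaps. The top and side pictures both put the tab at the stop 7 position predicted from the calibration.
- **Key:** The force rose to about 5 N over roughly 6 mm of travel. It then climbed steeply to 13 N, so the button was bottomed out. After I let go, the side picture matched the starting one at the key.
- **Everything else:** Comparing pictures from before and after, the blue dial and the loose things had not moved. The one surprise was a difference at the screwdriver, which turned out to be the arm's shadow because its outline is unchanged. The arm hid the glass block in the top view, so the side picture is the only check on it.
- **Disagreement:** The side camera placed the orange dial about 3 mm away from where the top and wrist cameras did. This did not affect the result, because I found contact with the tab by force.

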